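Close the strap press and lock it with its pin

TASK

Close the leatherworker's strap press and lock it: press its sprung lever down until the catch holds it down by itself, then take the blunt, thick locking pin (not the pointed awl beside it) out of the wooden rack and push it from the robot's side through the fork and the lever's lug until its head sits fully home against the fork. Leave the pin there, and do not disturb the awl and the other loose things on the bench.

Things in the scene. Friction and masses are not known exactly. Their poses are not given: they have to be found in the camera images.
- press: Bench strap press, fixed: dark iron base plate x -55 to +115, y -150 to +140, 12 mm thick. Origin on the bench under the middle of its fork; x points away from the robot, the way the pin goes in; y along the lever to its hinge. Lever hinge at y = 110 mm, 70 mm high. Catch housing at x 34 to 74, y -75 to -45, 102 mm high. An iron arm hangs over the fork.
- fork_mouth (a point): Centre of the hole's mouth on the near face of the fork, 70 mm above the bench; axes as the press (x along the hole, inwards). The fork is two upright plates 10 mm thick, 56 mm wide, 98 mm high, near faces at 0 and 34 mm, far face at 44 mm; holes 19 mm. The lever's lug (18 mm thick, hole 22 mm) comes between them; the holes line up when the lever is caught.
- lever (a joint): Lever angle in rad: 0 raised (it springs up by itself), 0.34 caught down, 0.356 at its lowest stop. The lever lies along the press's -y from its hinge and turns about the press's x; its end moves about 74 mm. Pressing takes about 5 to 12 N on the handle. A sprung brass bolt snaps over a peg on the lever and holds it.
- handle_top (a point): Point on the top line of the lever's round wooden handle (26 mm thick, 55 mm long, at the lever's free end), at the middle of the handle, 222 mm from the hinge; it moves with the lever, and is 83 mm above the bench when the lever is caught.
- rack: Light wooden rack, fixed, about 85 x 170 x 80 mm; origin on the bench under its centre. Two V notches, at y = -43 and +43 mm, slope down along its x by 27 degrees; the pin lies in one of them and the awl in the other, noses down, away from the robot. Their handles stick out and up at the rack's near side (-x), resting against the notch ends 85 mm above the bench.
- pin: Locking pin lying in a sloping notch, nose 27 degrees down: steel shank 16 mm thick, 75 mm long, its last 15 mm tapered to a blunt nose, and a flat-sided dark wooden head (the grip) 45 mm long, 28 mm wide (y), 34 mm high (z). Origin on the axis where head meets shank (the face that seats on the fork); x points to the nose, the head lies from x = -45 to 0 mm.
- awl: Look-alike to leave alone: an awl in the other notch, with a bulging wooden handle 32 mm thick, 50 mm long, a steel ferrule 16 mm thick, 32 mm long, then a thin pointed spike 6 mm thick. Origin on the axis where handle meets ferrule, x to the point.
- tin: Small round tin 44 mm across, 40 mm high, on the rear of the press's base plate; origin under its centre. A bystander.
- brush: Brush 170 mm long lying behind the rack, a bystander.
- mallet: Mallet 240 mm long lying at the left of the bench, a bystander.
- dye: Dye bottle 60 mm across, 130 mm high, at the right of the bench, a bystander.
- jar: Jar 68 mm across, 75 mm high, at the back of the bench, a bystander.
- slicker: Turned wooden slicker 40 mm across, 56 mm high, standing on a marble slab (18 mm thick) near the robot, a bystander.
- overhang_end (a point): Front end of the iron arm over the fork, middle of its lower edge: 160 mm above the bench, 12 mm nearer the robot than the fork's near face. The arm is 30 mm wide, 26 mm thick. An upright gripper bringing the pin home runs into it: lean it back towards the robot by about 27 degrees (a pin taken from the rack with an upright gripper then comes level).
Mind the look-alikes: they are no part of the job. Leave any blue or yellow look-alike of the rack alone.

How it is judged:
On the way, in this order (a step that is already met when the one before it is completed fails the run):
1. The lever is held down by its catch with nothing touching it (value of joint lever above 0.315 rad and contact force between each of the arm, the fingers and press below 0.3 N), for 0.2 s.
2. The pin is out of the rack, with the lever still down (value of joint lever above 0.315 rad and distance between pin and rack above 0.15 m), for 0.1 s.
At the end, for the whole second after the job is handed in: The lever is caught down (joint above 0.315 rad), the pin lies through fork and lug with its head within 4 mm of the fork's near face, centred within 7 mm and in line with the holes within 0.12 rad, released and at rest (value of joint lever above 0.315 rad and x of pin in the frame of fork_mouth between -0.004 and 0.003 m and distance between pin and fork_mouth below 0.007 m and angle between the x axis of pin and the x axis of press, either way round below 0.12 rad and linear speed of pin below 0.02 m/s); the robot touches nothing.
It fails at once if a bystander is moved more than 30 mm (the awl 20 mm) (distance of awl from where it was at the start of the episode above 0.02 m or distance of any of tin, brush, mallet, dye, jar, slicker from where it was at the start of the episode above 0.03 m).
It also fails if it takes over 64 s, if anything falls off the work surface, if the arm or the gripper's body presses on something with over 40 N, if the wrist force passes 120 N, or if a joint passes its speed limit or range.

ROBOT

A 7-joint arm with a two-finger parallel gripper is mounted at the origin on the work surface. World frame = base frame: x ahead of the robot, y to its left, z up, the work surface at z = 0. Lengths are in m, angles in rad, forces in N, time in s.
With the tool pointing down it reaches from about 0.4 to 0.85 m from the base axis. Payload 4.5 kg.
Tool frame: the origin (TCP) lies on the centre line of the jaws, within the pads' length; the fingertips stand 8 mm ahead of it and the grasp point (between the pads) lies 11 mm behind it (robot.tip_reach is the distance from the TCP to the fingertips, in m); z points along the fingers, y is the line along which they close (so a half turn about z gives the same grasp; the last joint's range is limited). The gripper opens to 85 mm and grips with 20 to 120 N. Pads are 22 mm wide; open, the fingers measure 114 mm over their backs; the gripper's body (76 mm by 85 mm) begins 54 mm behind the grasp point. The pads swing forward as they close: fully open they stand 13 mm farther back than shut.
Start: joints at [1.327, 0.689, -0.195, 1.565, 0.157, 0.902, -0.215], TCP at [0.171, -0.601, 0.239] pointing down, gripper open.
Joint ranges: [-3.01, 3.01], [-0.46, 2.08], [-1.47, 1.51], [0.13, 2.56], [-1, 4.14], [0.04, 2.09], [-2.66, 2.66]. Speed limits (rad/s): [2.57, 2.57, 3.14, 3.14, 3.14, 3.14, 3.14].

INTERFACE

Orientations are given as a unit quaternion [w, x, y, z].
In Python, from rig import status, optics, ticket, robot gives the robot as it stands.
- The arm moves only by the shell command python3 -m jog 'ROWS' [OPENING] [FORCE]. ROWS is JSON, a list of rows, each a list of 2 entries, a list of its own where there are three numbers: the shift along the tool's x, y, z each as a share of 20 mm, from -1 to 1, then the turn about the tool's z as a share of 4 degrees, from -1 to 1. A call has exactly 8 rows; each row shifts and turns the commanded pose from where the row before left it, along the tool's axes as they then stand; what a row does not reach is not made up. A row lasts 1/10 s, in which the tool goes at most 50 mm and 8.59 degrees, less where a joint would pass 70% of its speed; a pose out of reach is approached as far as the arm can. A call with a number of a shift or a turn outside -1 to 1 is refused whole. A call with a gripper value outside its range is refused whole. OPENING is the closure, from -1 (fully open) to 1 (shut), set as the call begins (- or left out, the last holds). The fingers move at their own pace and stop on an object; FORCE is the grip in N (left out, the last holds). Time passes only in rows, so rows that do not move let the fingers close, or fill a call up. It gives the time, the measured TCP pose, the force, the opening and the grip force at its end, in the units of the state.
- status.get_state(): the state, without advancing time (a new reading comes with each control period).
- optics.get_image(name): name is "scene" or "top"; returns (picture, depth): 400x640x3 uint8, blue, green, red; 400x640 float32, m along the optical axis (not along the pixel's ray), 0 where there is no reading.
- optics.get_calibration(name): a dict with "vertical_fov" (degrees; the focal length in pixels is half the picture's height over the tangent of half this angle, whatever the lens; pixels are square), "cx", "cy" (the principal point, pixels), "dist_coeffs" ([k1, k2, p1, p2, k3] as OpenCV has them; the pictures are not rectified), "R" (3x3) and "t" (3): a world point X has camera coordinates R X + t. Camera axes: x right, y down, z forward; pixel columns grow to the right and rows downward; lengths in m; the calibration is good to about 2 mm. A picture is of the moment at which its call begins. get_calibration takes no time and is no camera call.
- ticket.job_done(): hands the job in; it is judged then, once.
The state is a dict: "clock": time; "qpos": joint angles; "joint_vel": joint speeds; "tau": joint torques, N m; "position": TCP position; "tool_rot": TCP orientation; "ft_force": force on the tool from outside, world axes, zero at the start; "torque": the same for the moment, N m; "opening": opening from 0.0 (shut) to 1.0 (fully open); "finger_force": force on a finger pad.
Only numpy, scipy, OpenCV 4.12 (cv2) and the standard library are available. Lean on these libraries where they do the work, as an engineer would, in place of code of your own. Each camera call takes 0.05 s, during which the arm holds its last target. There are 200 camera calls.

## Working session

There is one attempt and no reset: what is moved stays moved. The work goes in short steps, Python scripts to look and compute and a shell command to move; the robot and the scene stay as the last step left them, time stands still between calls to the robot, and variables do not carry over. Pictures are saved under pics/ and viewed, at most 13 in all, crops included, and the job is handed in when it is done.

```bash
ls; mkdir -p pics; python3 - <<'E'
from rig import status, optics, robot
import cv2,numpy as np
print(status.get_state())
for n in("scene","top"):
    p,d=optics.get_image(n); cv2.imwrite(f"pics/{n}0.png",p); np.save(f"pics/{n}0.npy",d)
    print(n,optics.get_calibration(n),(d>0).mean())
print([a for a in dir(robot) if a[0]!='_'])
E
```

```text
pics
{'clock': 0.0, 'qpos': array([ 1.32678268,  0.69004871, -0.19451944,  1.56640411,  0.15727073,
        0.90247828, -0.21510312]), 'joint_vel': array([-0.00162773, -0.00071687, -0.00092751,  0.00109607,  0.00061851,
        0.00119139,  0.00131219]), 'tau': array([ 1.27783391e-03, -5.39619470e+01, -1.26698937e+00, -1.58547360e+01,
        9.01871652e-03,  9.12386749e-03,  8.88849826e-06]), 'position': array([ 0.17118712, -0.60040419,  0.23842776]), 'tool_rot': array([-9.56205237e-04,  9.90362305e-01,  1.38497491e-01, -1.88445344e-04]), 'ft_force': array([-0.88677595,  0.34546002, -0.09414766]), 'torque': array([-0.00336103,  0.00835405,  0.03909353]), 'finger_force': 0.0, 'opening': 0.9983911958607793}
scene {'vertical_fov': 50.98652348323891, 'cx': 316.98662850008003, 'cy': 201.75353888964003, 'dist_coeffs': array([-0.03100223,  0.        ,  0.        ,  0.        ,  0.        ]), 'R': array([[-0.16084945,  0.98688033,  0.01395226],
       [ 0.81703571,  0.14107074, -0.55906323],
       [-0.55369676, -0.07852552, -0.82900762]]), 't': array([ 0.08082091, -0.3838308 ,  1.64400257])} 0.99612109375
top {'vertical_fov': 47.857240696423716, 'cx': 324.98459278574734, 'cy': 203.08152208966865, 'dist_coeffs': array([-0.00349256,  0.        ,  0.        ,  0.        ,  0.        ]), 'R': array([[-2.34606676e-02, -9.99713008e-01, -4.84746008e-03],
       [-9.77447541e-01,  2.39555179e-02, -2.09815248e-01],
       [ 2.09871156e-01, -1.84267852e-04, -9.77729034e-01]]), 't': array([0.03765292, 0.5607938 , 1.4211766 ])} 0.99584375
['IKError', 'tip_reach']
```

View pics/scene0.png

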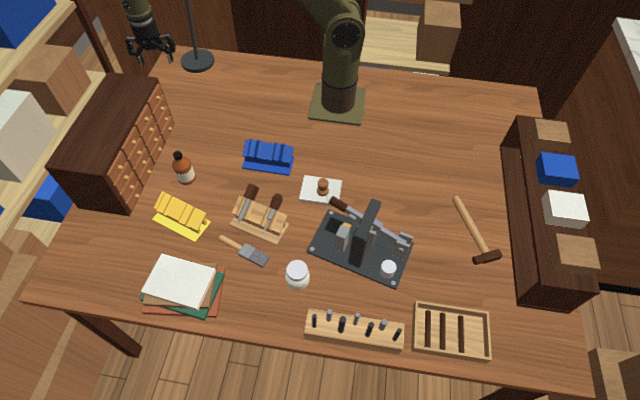

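View pics/top0.png

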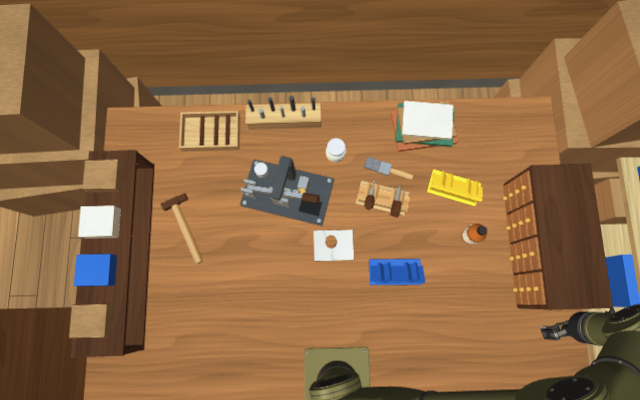

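The scene picture shows the press at about (362,245), the wooden rack at (260,215) with two dark handles at (252,190) and (276,200), and blue and yellow decoy racks at (268,156) and (182,215). The top picture shows the press at (288,190) and the wooden rack at (382,198), with handles at (367,200) and (397,207). Next I'll take one enlarged crop of the rack and press from both views.

```bash
cat > h.py <<'E'
import cv2,numpy as np
from rig import optics
def cal(n):
    c=optics.get_calibration(n); f=200/np.tan(np.radians(c["vertical_fov"]/2))
    return np.array([[f,0,c["cx"]],[0,f,c["cy"]],[0,0,1]]),c["dist_coeffs"],c["R"],c["t"]
def pix(n,X):
    K,D,R,t=cal(n); return cv2.projectPoints(np.float64(X).reshape(-1,3),cv2.Rodrigues(R)[0],t,K,D)[0][:,0]
def rays(n,uv):
    K,D,R,t=cal(n); p=cv2.undistortPoints(np.float64(uv).reshape(-1,1,2),K,D)[:,0]
    return -R.T@t, np.c_[p,np.ones(len(p))]@R      # origin, directions (unit depth)
def plane(n,uv,z):
    o,d=rays(n,uv); return o+d*((z-o[2])/d[:,2])[:,None]
def tri(uv1,uv2,a="scene",b="top"):
    o1,d1=rays(a,uv1); o2,d2=rays(b,uv2); out=[]
    for x,y in zip(d1,d2):
        s=np.linalg.lstsq(np.c_[x,-y],o2-o1,rcond=None)[0]; p,q=o1+s[0]*x,o2+s[1]*y
        out.append(np.r_[(p+q)/2,np.linalg.norm(p-q)])
    return np.array(out)
def cloud(n,d):
    v,u=np.mgrid[0:400,0:640]; o,r=rays(n,np.c_[u.ravel(),v.ravel()])
    return (o+r*d.reshape(-1,1)).reshape(400,640,3)
E
python3 - <<'E'
from h import *
s=cv2.imread("pics/scene0.png");t=cv2.imread("pics/top0.png")
a=cv2.resize(s[175:245,220:300],None,fx=5,fy=5,interpolation=2)
b=cv2.resize(t[172:222,347:417],None,fx=5,fy=5,interpolation=2)
c=cv2.resize(s[185:290,300:420],None,fx=3.3,fy=3.3,interpolation=2)[:, :400]
d=cv2.resize(t[152:227,235:337],None,fx=3.9,fy=3.9,interpolation=2)
W=np.zeros((600,800,3),np.uint8)
def put(i,y,x):
    h=min(i.shape[0],600-y);w=min(i.shape[1],800-x);W[y:y+h,x:x+w]=i[:h,:w]
put(a,0,0);put(b,350,0);put(c,0,402);put(d,347,402)
cv2.imwrite("pics/crop1.png",W)
E
```

```text
(no output)
```

View pics/crop1.png

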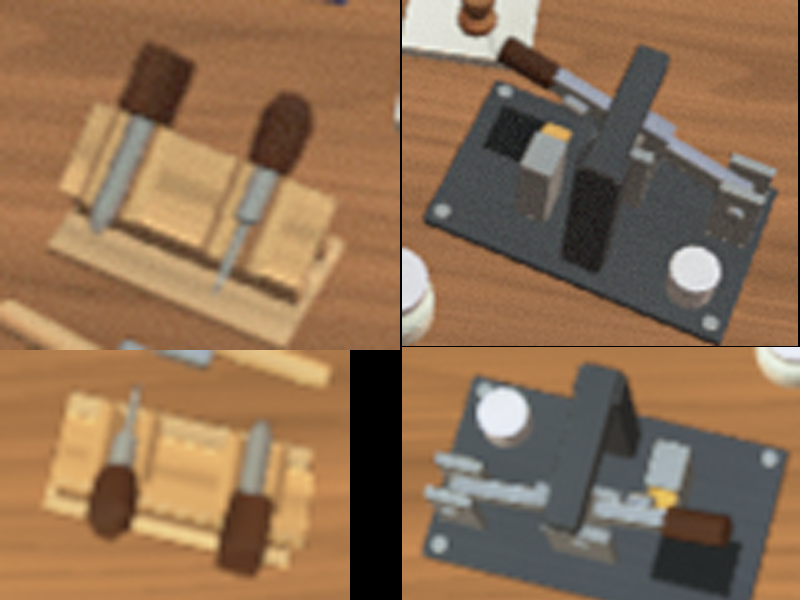

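The two candidates in the wooden rack are these:
- **Left in the scene view:** (252,190), top (397,207). Flat-sided block head with a thick blunt shank, so this is the **pin**.
- **Right in the scene view:** (276,200), top (369,200). Bulging handle, ferrule and thin spike, so this is the awl. I'll leave it alone.

Next I'll measure positions.

```bash
python3 - <<'E'
from h import *
np.set_printoptions(precision=4,suppress=True)
P={};I={}
for n in("scene","top"):
    P[n]=cloud(n,np.load(f"pics/{n}0.npy")); I[n]=cv2.imread(f"pics/{n}0.png")
# base plate
roi={"scene":(185,290,300,420),"top":(152,227,235,337)}
for n in P:
    a,b,c,d=roi[n]; p=P[n][a:b,c:d].reshape(-1,3); g=I[n][a:b,c:d].reshape(-1,3).astype(int)
    gray=(np.ptp(g,axis=1)<25)&(g.max(1)<110)
    print(n,"bench z",np.median(P[n][280:300,400:440].reshape(-1,3),0) if n=="scene" else np.median(P[n][280:300,250:290].reshape(-1,3),0))
    m=gray&(abs(p[:,2]-.012)<.006)
    q=p[m]; r=cv2.minAreaRect((q[:,:2]*1000).astype(np.float32)); print(n,"plate",r,q[:,2].mean(),m.sum())
# rack items
roi={"scene":(170,250,220,305),"top":(165,225,345,420)}
for n in P:
    a,b,c,d=roi[n]; p=P[n][a:b,c:d]; g=I[n][a:b,c:d]; hsv=cv2.cvtColor(g,cv2.COLOR_BGR2HSV)
    # rack body by height
    m=((p[...,2]>.02)&(hsv[...,1]>60)&(hsv[...,2]>120)&(p[...,2]<.1))
    q=p[m]; r=cv2.minAreaRect((q[:,:2]*1000).astype(np.float32)); print(n,"rack",r,np.percentile(q[:,2],[50,99]))
    m=((hsv[...,2]<105)&(p[...,2]>.05)).astype(np.uint8)
    k,l,st,ce=cv2.connectedComponentsWithStats(m)
    for i in range(1,k):
        if st[i,4]>40:
            q=p[l==i]; u,s,v=np.linalg.svd(q-q.mean(0),full_matrices=False)
            print(n,"dark",ce[i]+[c,a],st[i,4],q.mean(0),"zr",np.percentile(q[:,2],[2,98]),v[0],cv2.minAreaRect((q[:,:2]*1000).astype(np.float32)))
    m=((hsv[...,1]<70)&(hsv[...,2]>90)&(p[...,2]>.03)).astype(np.uint8)
    k,l,st,ce=cv2.connectedComponentsWithStats(m)
    for i in range(1,k):
        if st[i,4]>15:
            q=p[l==i]; u,s,v=np.linalg.svd(q-q.mean(0),full_matrices=False)
            print(n,"steel",ce[i]+[c,a],st[i,4],q.mean(0),"zr",np.percentile(q[:,2],[2,98]),v[0])
# lever handle, brown
roi={"scene":(190,225,325,350),"top":(185,220,295,330)}
for n in P:
    a,b,c,d=roi[n]; p=P[n][a:b,c:d]; hsv=cv2.cvtColor(I[n][a:b,c:d],cv2.COLOR_BGR2HSV)
    m=(hsv[...,2]<110)&(hsv[...,1]>90)&(p[...,2]>.08); q=p[m]
    print(n,"handle",m.sum(),q.mean(0),q.min(0),q.max(0))
E
```

```text
scene bench z [0.7246 0.3376 0.0005]
scene plate ((596.9710693359375, 107.23802947998047), (385.5648193359375, 189.93072509765625), 74.55545806884766) 0.0127710789222589 2762
top bench z [0.2882 0.2134 0.0005]
top plate ((615.478759765625, 153.34054565429688), (286.8404235839844, 168.19036865234375), 74.58342742919922) 0.012431448367721157 2134
scene rack ((537.9503784179688, -162.4690704345703), (169.8627166748047, 317.8934020996094), 79.38619995117188) [0.0605 0.0861]
scene dark [250.8974 191.6538] 156 [ 0.5404 -0.1984  0.1079] zr [0.0908 0.1208] [ 0.8431 -0.2517 -0.4752] ((536.297119140625, -199.768310546875), (28.494674682617188, 45.62734603881836), 74.43767547607422)
scene dark [275.781  201.3869] 137 [ 0.561  -0.1169  0.1057] zr [0.0906 0.1184] [ 0.8658 -0.2063 -0.4558] ((558.3796997070312, -119.65447998046875), (29.04828453063965, 42.52125549316406), 72.30045318603516)
scene steel [243.7895 208.7807] 114 [ 0.5897 -0.2106  0.0845] zr [0.0562 0.0937] [0.5036 0.2451 0.8284]
scene steel [269.2262 217.5476] 84 [ 0.6023 -0.13    0.0761] zr [0.0515 0.0936] [ 0.7993 -0.2496 -0.5467]
t
[... 218 characters left out ...]
97   0.4142] ((555.2614135742188, -116.36444091796875), (26.803131103515625, 49.83476638793945), 83.56172943115234)
top dark [395.4516 208.1855] 124 [ 0.5242 -0.1944  0.1328] zr [0.0978 0.1224] [-0.1944  0.1548  0.9686] ((395.94598388671875, -102.2612075805664), (34.98480224609375, 383.83367919921875), 54.08940887451172)
top steel [371.5405 189.6216] 37 [ 0.5992 -0.1289  0.0767] zr [0.0573 0.0917] [-0.8115  0.2335  0.5357]
top steel [397.6491 193.6842] 57 [ 0.5841 -0.2137  0.0741] zr [0.056  0.0882] [-0.8341  0.2574  0.4879]
scene handle 139 [0.575  0.07   0.1599] [0.5543 0.0457 0.1291] [1.2369 0.1035 1.1472]
top handle 128 [0.5586 0.0691 0.1549] [0.5445 0.0452 0.1413] [0.5772 0.0951 0.1663]
```

The press measures about (0.588, 0.166) with yaw −15.4°. The plate comes out at 287×168 mm against 290×170, and the handle lies where the hinge geometry says it should. That is good enough to act on. First I turn the tool into line with the press, with the fingers shut.

```bash
python3 -m jog '[[[0,0,0],0.98],[[0,0,0],0.98],[[0,0,0],0.98],[[0,0,0],0.98],[[0,0,0],0.98],[[0,0,0],0.98],[[0,0,0],0.98],[[0,0,0],0.98]]' 1 20
cat >> h.py <<'E'
from rig import status
from scipy.spatial.transform import Rotation as Ro
def st():
    s=status.get_state(); q=s["tool_rot"]; R=Ro.from_quat(np.r_[q[1:],q[0]]).as_matrix(); return s,R
def go(X,yaw=None):
    s,R=st(); print("units of 20mm (tool):",np.round(R.T@(np.array(X)-s["position"])/.02,2),
      "pos",s["position"].round(4),"yaw",np.degrees(np.arctan2(R[1,0],R[0,0])).round(2),"zaxis",R[:,2].round(3),"F",s["ft_force"].round(1),"t",round(s["clock"],2),"open",round(s["opening"],3),"ff",round(s["finger_force"],1))
    if yaw is not None: print("turn units",np.round(-(yaw-np.degrees(np.arctan2(R[1,0],R[0,0])))/4,2))
E
python3 - <<'E'
from h import *
np.set_printoptions(precision=4,suppress=True)
go([.5595,.063,.238],-15.4)
P={};I={}
for n in("scene","top"):
    P[n]=cloud(n,np.load(f"pics/{n}0.npy")); I[n]=cv2.imread(f"pics/{n}0.png")
def rect(q,lim=250):
    q=q[np.linalg.norm(q[:,:2]-np.median(q[:,:2],0),axis=1)<lim/1000]
    (c,s,a)=cv2.minAreaRect((q[:,:2]*1000).astype(np.float32))
    return np.round(c,1),np.round(s,1),round(a,2)
roi={"scene":(185,290,300,420),"top":(152,227,235,337)}
for n in P:
    a,b,c,d=roi[n]; p=P[n][a:b,c:d].reshape(-1,3); g=I[n][a:b,c:d].reshape(-1,3).astype(int)
    q=p[(np.ptp(g,axis=1)<25)&(g.max(1)<110)&(abs(p[:,2]-.0125)<.004)]; print(n,"plate",rect(q,175))
    # press-frame histogram of fork faces & arm
    th=np.radians(-15.4);Rz=np.array([[np.cos(th),-np.sin(th)],[np.sin(th),np.cos(th)]])
    L=(p[:,:2]-[.5879,.1661])@Rz*1000; z=p[:,2]*1000
    m=(z>150)&(z<195)&(abs(L[:,1])<40)&(abs(L[:,0])<150)&(np.ptp(g,axis=1)<25); print(" arm x",np.percentile(L[m,0],[1,50,99]).round(1),"y",np.percentile(L[m,1],[2,50,98]).round(1),"z",np.percentile(z[m],[2,50,98]).round(1))
    m=(z>92)&(z<102)&(abs(L[:,1])<35)&(L[:,0]<40)&(L[:,0]>-60); print(" fork x",np.percentile(L[m,0],[2,98]).round(1),"y",np.percentile(L[m,1],[2,98]).round(1),np.median(z[m]),m.sum())
    m=(z>96)&(z<108)&(L[:,0]>25)&(L[:,0]<85)&(L[:,1]<-35)&(L[:,1]>-85); print(" catch x",np.percentile(L[m,0],[2,98]).round(1),"y",np.percentile(L[m,1],[2,98]).round(1))
roi={"scene":(170,250,220,305),"top":(165,225,345,420)}
for n in P:
    a,b,c,d=roi[n]; p=P[n][a:b,c:d]; g=I[n][a:b,c:d]; hsv=cv2.cvtColor(g,cv2.COLOR_BGR2HSV)
    q=p[(p[...,2]>.012)&(hsv[...,1]>60)&(hsv[...,2]>130)&(p[...,2]<.09)]; print(n,"rack",rect(q,110))
    sp=(hsv[...,1]<70)&(hsv[...,2]>90)&(p[...,2]>.04)&(p[...,2]<.1)&(p[...,1]<-.185)
    hd=(hsv[...,2]<105)&(p[...,2]>.085)&(p[...,2]<.13)&(p[...,1]<-.165)
    for nm,m in(("shank",sp),("head",hd)):
        q=p[m]; q=q[np.linalg.norm(q-np.median(q,0),axis=1)<.06]; v=np.linalg.svd(q-q.mean(0),full_matrices=False)[2][0]; v*=np.sign(v[0]); t=(q-q.mean(0))@v
        print(n,nm,len(q),q.mean(0),v,"len",np.percentile(t,[1,99])*1000, rect(q))
E
```

```text
clock: 0.9
position: [0.1713, -0.6006, 0.2388]
tool_rot: [-0.001, 0.991, -0.136, -0.0]
ft_force: [-0.4, -0.1, 0.3]
opening: -0.002
finger_force: 0.0
units of 20mm (tool): [  9.77 -37.18   0.07] pos [ 0.1713 -0.6006  0.2388] yaw -15.6 zaxis [-0.     0.001 -1.   ] F [-0.4 -0.1  0.3] t 0.9 open -0.002 ff 0.0
turn units -0.05
scene plate (array([619.5, 151.9]), array([287.5, 170.2]), 74.56)
 arm x [-25.   59.5 104. ] y [-18.7   0.1  17.1] z [153.1 185.8 190.5]
 fork x [ 1.3 25.6] y [ 4.1 32.2] 97.54234120510152 48
 catch x [32.2 76.8] y [-75.8 -47. ]
top plate (array([614.9, 152.8]), array([284.9, 167.2]), 74.54)
 arm x [-34.6  31.9  95.6] y [-17.9  -1.   15.7] z [162.  185.3 191.1]
 fork x [-23.7  19.2] y [-26.6  22.6] 97.61364995646393 52
 catch x [32.4 71.3] y [-72.7 -44.2]
scene rack (array([ 620.7, -178.7]), array([169.6, 151. ]), 78.04)
scene shank 113 [ 0.584  -0.2134  0.0751] [ 0.8448 -0.2504 -0.4728] len [-34.4788  36.987 ] (array([ 584.7, -215.5]), array([17.1, 62.8]), 73.33)
scene head 155 [ 0.5403 -0.1985  0.108 ] [ 0.8475 -0.2712 -0.4563] len [-20.7215  21.0368] (array([ 536.3, -199.8]), array([28.5, 45.6]), 74.44)
top rack (array([ 615.7, -178.6]), array([170.5, 154.3]), 73.11)
top shank 57 [ 0.5841 -0.2137  0.0741] [ 0.8341 -0.2574 -0.4879] len [-29.6     32.5409] (array([ 585.1, -214.5]), array([13.7, 54. ]), 73.39)
top head 122 [ 0.5287 -0.198   0.1103] [ 0.9437 -0.2945 -0.151 ] len [-19.7709  29.0842] (array([ 531.7, -198.9]), array([26.3, 49.7]), 70.16)
```

The fork spans x −22 to +22 in the press frame, so its mouth is at press x = −22. The catch housing and arm match the given sizes. The pin's yaw is about −16.6°, sloping 27–28° down. Now I move over the handle.

```bash
J='python3 -m jog'
python3 -m jog '[[[0.24,-0.93,0],0],[[0.24,-0.93,0],0],[[0.24,-0.93,0],0],[[0.24,-0.93,0],0],[[0.24,-0.93,0],0],[[0.24,-0.93,0],0],[[0.24,-0.93,0],0],[[0.24,-0.93,0],0]]' | head -2
python3 -m jog '[[[0.24,-0.93,0],0],[[0.24,-0.93,0],0],[[0.24,-0.93,0],0],[[0.24,-0.93,0],0],[[0.24,-0.93,0],0],[[0.24,-0.93,0],0],[[0.24,-0.93,0],0],[[0.24,-0.93,0],0]]' | head -2
python3 -m jog '[[[0.24,-0.93,0],0],[[0.24,-0.93,0],0],[[0.24,-0.93,0],0],[[0.24,-0.93,0],0],[[0.24,-0.93,0],0],[[0.24,-0.93,0],0],[[0.24,-0.93,0],0],[[0.24,-0.93,0],0]]' | head -2
python3 -m jog '[[[0.24,-0.93,0],0],[[0.24,-0.93,0],0],[[0.24,-0.93,0],0],[[0.24,-0.93,0],0],[[0.24,-0.93,0],0],[[0.24,-0.93,0],0],[[0.24,-0.93,0],0],[[0.24,-0.93,0],0]]' | head -2
python3 -m jog '[[[0.25,-0.93,0],0],[[0.25,-0.93,0],0],[[0.25,-0.93,0],0],[[0.25,-0.93,0],0],[[0.25,-0.93,0],0],[[0.25,-0.93,0],0],[[0.25,-0.93,0],0],[[0,0,0],0]]'
python3 - <<'E'
from h import *
go([.5595,.063,.15],-15.4)
E
```

```text
clock: 1.7
position: [0.2483, -0.4669, 0.239]
clock: 2.5
position: [0.3249, -0.3337, 0.2391]
clock: 3.3
position: [0.4015, -0.2006, 0.2391]
clock: 4.1
position: [0.4781, -0.0674, 0.2391]
clock: 4.9
position: [0.5475, 0.0514, 0.239]
tool_rot: [-0.001, 0.991, -0.132, 0.0]
ft_force: [-0.5, 0.5, 0.2]
opening: -0.002
finger_force: 0.0
units of 20mm (tool): [ 0.42 -0.7   4.45] pos [0.5475 0.0514 0.239 ] yaw -15.19 zaxis [ 0.001  0.002 -1.   ] F [-0.5  0.5  0.2] t 4.9 open -0.002 ff 0.0
turn units 0.05
```

```bash
python3 -m jog '[[[0.2,-0.35,0.3],0],[[0.2,-0.35,0.5],0],[[0,0,0.5],0],[[0,0,0.5],0],[[0,0,0.5],0],[[0,0,0.5],0],[[0,0,0.5],0],[[0,0,0.5],0]]'
python3 -m jog '[[[0,0,0.4],0],[[0,0,0.4],0],[[0,0,0.4],0],[[0,0,0.4],0],[[0,0,0.4],0],[[0,0,0.4],0],[[0,0,0.4],0],[[0,0,0.4],0]]'
python3 -m jog '[[[0,0,0.2],0],[[0,0,0.2],0],[[0,0,0.1],0],[[0,0,0.1],0],[[0,0,0],0],[[0,0,0],0],[[0,0,0],0],[[0,0,0],0]]'
python3 - <<'E'
from h import *
go([.5595,.063,.087])
E
```

```text
clock: 5.7
position: [0.5578, 0.0588, 0.1626]
tool_rot: [0.0, 0.991, -0.135, 0.0]
ft_force: [-1.0, -1.3, 1.9]
opening: -0.002
finger_force: 1.1
clock: 6.5
position: [0.5583, 0.0589, 0.0994]
tool_rot: [0.0, 0.991, -0.135, 0.001]
ft_force: [-1.0, -2.6, 6.6]
opening: 0.0
finger_force: 2.9
clock: 7.3
position: [0.558, 0.0584, 0.0874]
tool_rot: [0.0, 0.991, -0.135, 0.0]
ft_force: [-0.8, -3.5, 7.4]
opening: 0.001
finger_force: 3.6
units of 20mm (tool): [ 0.01 -0.24  0.02] pos [0.558  0.0584 0.0874] yaw -15.49 zaxis [ 0.    -0.001 -1.   ] F [-0.8 -3.5  7.4] t 7.3 open 0.001 ff 3.6
```

```bash
python3 -m jog '[[[0,0,0.1],0],[[0,0,0.1],0],[[0,0,0.05],0],[[0,0,0],0],[[0,0,0],0],[[0,0,0],0],[[0,0,0],0],[[0,0,0],0]]'
python3 -m jog '[[[0,0,0.1],0],[[0,0,0],0],[[0,0,0],0],[[0,0,-0.2],0],[[0,0,-0.3],0],[[0,0,-0.5],0],[[0,0,-0.8],0],[[0,0,-1],0]]'
python3 - <<'E'
from h import *
P=cloud
for n in("scene","top"):
    p,d=optics.get_image(n); cv2.imwrite(f"pics/{n}1.png",p); np.save(f"pics/{n}1.npy",d)
go([.5595,.063,.239])
s=cv2.imread("pics/scene1.png")[175:290,300:420];t=cv2.imread("pics/top1.png")[142:227,235:337]
W=np.hstack([cv2.resize(i,(400,400),interpolation=2) for i in(s,t)]); cv2.imwrite("pics/crop2.png",W)
E
```

```text
clock: 8.1
position: [0.5582, 0.0583, 0.0867]
tool_rot: [0.0, 0.991, -0.135, 0.001]
ft_force: [-9.4, -3.2, 43.9]
opening: -0.001
finger_force: 22.4
clock: 8.9
position: [0.5569, 0.0603, 0.1358]
tool_rot: [-0.0, 0.991, -0.134, -0.001]
ft_force: [0.2, -0.2, -0.5]
opening: -0.001
finger_force: 0.0
units of 20mm (tool): [-0.01 -0.14 -5.05] pos [0.5593 0.0605 0.138 ] yaw -15.39 zaxis [ 0.004  0.002 -1.   ] F [-0.3  0.4  0.9] t 9.0 open -0.003 ff 0.0
```

View pics/crop2.png

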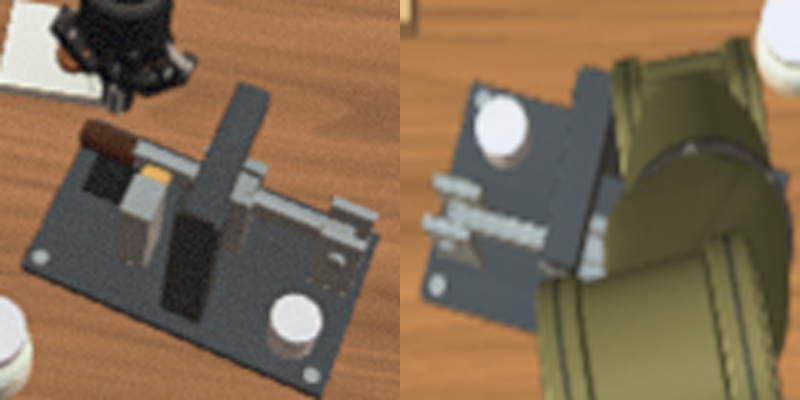

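The scene view shows the lever lying down behind the catch bolt with the gripper clear of it (force about 0), so it is caught. The pin works out to origin about (0.550, −0.203, 0.086), which agrees with the 85 mm notch end. I lift and go to the pin.

```bash
python3 -m jog '[[[0,0,-1],0],[[0,0,-1],0],[[0,0.5,-1],0],[[0.1,0.9,-0.5],0],[[0.1,0.9,0],0],[[0.2,0.9,0],0],[[0.2,0.9,0],0],[[0.2,0.9,0],0]]' -0.2 20 | head -2
python3 -m jog '[[[0.2,0.9,0],0],[[0.2,0.9,0],0],[[0.2,0.9,0],0],[[0.2,0.9,0],0],[[0.2,0.9,0],0.1],[[0,0.9,0],0.1],[[0,0.9,0],0.1],[[0,0.8,0],0]]'
python3 - <<'E'
from h import *
for n in("scene",):
    p,d=optics.get_image(n); cv2.imwrite(f"pics/{n}2.png",p); np.save(f"pics/{n}2.npy",d)
go([.5232,-.1953,.089],-16.6)
# lever height check: handle top in press frame
c=cloud("scene",d); th=np.radians(-15.45);Rz=np.array([[np.cos(th),-np.sin(th)],[np.sin(th),np.cos(th)]])
L=((c[...,:2]-[.5879,.1661])@Rz*1000); z=c[...,2]*1000
m=(abs(L[...,0])<6)&(abs(L[...,1]+112)<12); print("handle z",np.percentile(z[m],[10,50,90]))
E
```

```text
clock: 9.8
position: [0.5461, -0.0412, 0.2052]
clock: 10.6
position: [0.5269, -0.1834, 0.2051]
tool_rot: [-0.0, 0.989, -0.145, -0.001]
ft_force: [0.3, 0.6, 1.0]
opening: 0.599
finger_force: 0.0
units of 20mm (tool): [0.01 0.41 5.81] pos [ 0.5256 -0.1871  0.2052] yaw -16.86 zaxis [-0.002 -0.002 -1.   ] F [ 0.  -2.9 -0.4] t 10.65 open 0.597 ff 0.0
turn units -0.07
handle z [15.07511233 19.37988139 84.085033  ]
```

The handle top measures 84 mm, so the lever is caught. I descend and grip the head.

```bash
python3 -m jog '[[[0,0.2,0.8],-0.07],[[0,0.2,0.9],0],[[0,0,0.9],0],[[0,0,0.9],0],[[0,0,0.8],0],[[0,0,0.8],0],[[0,0,0.7],0],[[0,0,0],0]]'
python3 - <<'E'
from h import *
go([.5232,-.1953,.089],-16.6)
E
python3 -m jog '[[[0,0,0],0],[[0,0,0],0],[[0,0,0],0],[[0,0,0],0],[[0,0,0],0],[[0,0,0],0],[[0,0,0],0],[[0,0,0],0]]' 1 30
python3 - <<'E'
from h import *
for n in("scene","top"):
    p,d=optics.get_image(n); cv2.imwrite(f"pics/{n}3.png",p); np.save(f"pics/{n}3.npy",d)
go([.5232,-.1953,.089],-16.6)
s=cv2.imread("pics/scene3.png")[155:245,215:305];t=cv2.imread("pics/top3.png")[165:245,345:425]
cv2.imwrite("pics/crop3.png",np.hstack([cv2.resize(i,(400,400),interpolation=2) for i in(s,t)]))
E
```

```text
clock: 11.45
position: [0.524, -0.1897, 0.0881]
tool_rot: [-0.001, 0.99, -0.142, -0.002]
ft_force: [0.2, -0.5, 0.5]
opening: 0.603
finger_force: 0.0
units of 20mm (tool): [ 0.04  0.28 -0.05] pos [ 0.524  -0.1897  0.0881] yaw -16.31 zaxis [-0.004  0.002 -1.   ] F [ 0.2 -0.5  0.5] t 11.45 open 0.603 ff 0.0
turn units 0.07
clock: 12.25
position: [0.5224, -0.1965, 0.0912]
tool_rot: [0.003, 0.989, -0.145, -0.001]
ft_force: [-5.3, -9.0, 1.4]
opening: 0.323
finger_force: 33.3
units of 20mm (tool): [ 0.02 -0.07  0.11] pos [ 0.5224 -0.1965  0.0912] yaw -16.66 zaxis [-0.003 -0.006 -1.   ] F [-4.1 -8.8  1.1] t 12.35 open 0.322 ff 33.3
turn units -0.02
```

View pics/crop3.png

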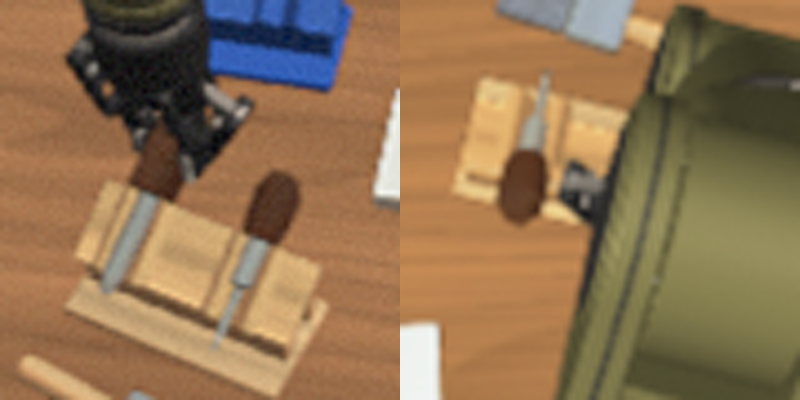

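The scene crop shows the fingers on the pin's head, with the awl untouched. The opening of 27.4 mm matches the 28 mm head. The jog cannot tilt the tool, so I'll level the pin by pivoting it in a light grip. I draw it back 40 mm along its axis, then lower the grip so the shank rocks on the notch end.

```bash
python3 -m jog '[[[-0.3,0,-0.15],0],[[-0.3,0,-0.15],0],[[-0.3,0,-0.15],0],[[-0.3,0,-0.16],0],[[-0.3,0,-0.16],0],[[-0.3,0,-0.16],0],[[0,0,0],0],[[0,0,0],0]]' - 20
python3 -m jog '[[[-0.03,0,0.2],0],[[-0.03,0,0.2],0],[[-0.03,0,0.2],0],[[-0.03,0,0.2],0],[[-0.03,0,0.2],0],[[-0.03,0,0.2],0],[[-0.02,0,0.1],0],[[0,0,0],0]]'
cat > pin.py <<'E'
from h import *
import sys
k=sys.argv[1]
np.set_printoptions(precision=4,suppress=True)
s,R=st(); 
for n in("scene","top"):
    p,d=optics.get_image(n); cv2.imwrite(f"pics/{n}{k}.png",p); c=cloud(n,d); hsv=cv2.cvtColor(p,cv2.COLOR_BGR2HSV)
    # steel pixels in a box ahead of the tool, tool frame coordinates
    T=(c-s["position"])@R*1000
    m=(hsv[...,1]<75)&(hsv[...,2]>85)&(T[...,0]>28)&(T[...,0]<125)&(abs(T[...,1])<13)&(T[...,2]>-45)&(T[...,2]<60)&(c[...,2]>.03)
    if m.sum()>15:
        q=T[m]; v=np.linalg.svd(q-q.mean(0),full_matrices=False)[2][0]; v*=np.sign(v[0])
        print(n,m.sum(),"tool-frame mean mm",q.mean(0).round(1),"x range",np.percentile(q[:,0],[1,99]).round(1),"down deg",np.degrees(np.arcsin(v[2])).round(1),"side deg",np.degrees(np.arctan2(v[1],v[0])).round(1))
    u=pix(n,s["position"])[0].astype(int); print(n,"tcp px",u)
    if len(sys.argv)>2:
        x,y=max(u[0]-45,0),max(u[1]-35,0); globals().setdefault("C",[]).append(cv2.resize(p[y:y+90,x:x+90],(400,400),interpolation=2))
if len(sys.argv)>2: cv2.imwrite(f"pics/crop{k}.png",np.hstack(C))
go(s["position"])
E
python3 pin.py 4 c
```

```text
clock: 13.15
position: [0.4918, -0.1828, 0.1102]
tool_rot: [0.001, 0.99, -0.143, 0.002]
ft_force: [0.5, -4.5, 5.5]
opening: 0.321
finger_force: 34.4
clock: 13.95
position: [0.4837, -0.1807, 0.0828]
tool_rot: [0.001, 0.99, -0.144, -0.003]
ft_force: [-4.1, -4.0, 5.5]
opening: 0.319
finger_force: 37.1
scene 109 tool-frame mean mm [ 72.3  -1.8 -12.6] x range [ 35.  108.4] down deg 6.1 side deg 1.7
scene tcp px [261 182]
top tcp px [389 223]
units of 20mm (tool): [0. 0. 0.] pos [ 0.4837 -0.1807  0.0829] yaw -16.53 zaxis [-0.006 -0.    -1.   ] F [-3.8 -3.   5.2] t 14.05 open 0.323 ff 37.0
```

View pics/crop4.png

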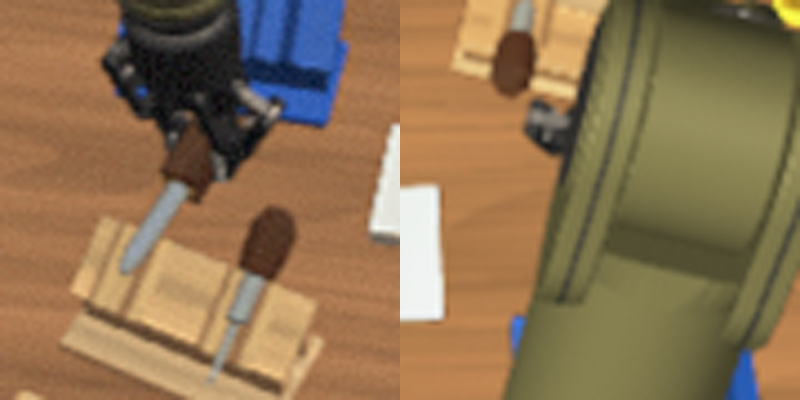

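The crop shows the pin rocked nearly level on the notch end, now 6° down. I lower a little more.

```bash
python3 -m jog '[[[0,0,0.1],0],[[0,0,0.1],0],[[0,0,0.1],0],[[0,0,0.08],0],[[0,0,0],0],[[0,0,0],0],[[0,0,0],0],[[0,0,0],0]]'
python3 pin.py 5
```

```text
clock: 14.85
position: [0.4831, -0.1806, 0.0753]
tool_rot: [0.001, 0.99, -0.144, -0.003]
ft_force: [-5.8, -3.5, 6.2]
opening: 0.323
finger_force: 38.1
scene 107 tool-frame mean mm [ 71.6  -2.2 -20.5] x range [ 34.1 108.6] down deg -0.2 side deg 1.0
scene tcp px [262 183]
top tcp px [389 224]
units of 20mm (tool): [-0. -0.  0.] pos [ 0.4831 -0.1806  0.0753] yaw -16.53 zaxis [-0.007 -0.    -1.   ] F [-5.9 -3.3  6.2] t 14.95 open 0.322 ff 38.1
```

The pin is level in the grip. Its axis is about 14 mm above the TCP and the shoulder is 33 mm ahead of it. I firm the grip, lift, draw back and carry it to the fork.

```bash
python3 -m jog '[[[0,0,-0.3],0],[[0,0,-0.7],0],[[-0.3,0,-1],0],[[-0.9,0,-1],0],[[-0.9,0,-1],0],[[-0.9,-0.5,0],0],[[-0.9,-0.9,0],0],[[-0.9,-0.9,0],0]]' - 60 | head -2
python3 -m jog '[[[-0.9,-0.9,0],-0.1],[[-0.8,-0.9,0],-0.1],[[-0.7,-0.9,0],-0.13],[[0,-0.9,0],0],[[0,-0.9,0],0],[[0,-0.9,0],0],[[0,-0.9,0],0],[[0,-0.9,0],0]]' | head -2
python3 -m jog '[[[0,-0.9,0],0],[[0,-0.9,0],0],[[0,-0.9,0],0],[[0,-0.9,0],0],[[0,-0.9,0],0],[[0,-0.9,0],0],[[0,-0.9,0],0],[[0,-0.9,0],0]]'
python3 - <<'E'
from h import *
go([.4385,.2074,.15],-15.2)
E
```

```text
clock: 15.75
position: [0.4068, -0.107, 0.1555]
clock: 16.55
position: [0.3992, 0.0454, 0.1553]
clock: 17.35
position: [0.4359, 0.1844, 0.1551]
tool_rot: [-0.0, 0.992, -0.13, -0.001]
ft_force: [0.1, 0.0, -1.1]
opening: 0.32
finger_force: 61.6
units of 20mm (tool): [-0.17 -1.15  0.26] pos [0.4359 0.1844 0.1551] yaw -14.9 zaxis [-0.002  0.001 -1.   ] F [ 0.1  0.  -1.1] t 17.35 open 0.32 ff 61.6
turn units 0.07
```

```bash
python3 -m jog '[[[-0.17,-0.6,0.4],0.07],[[0,-0.55,0.7],0],[[0,0,0.8],0],[[0,0,0.8],0],[[0,0,0.8],0],[[0,0,0.8],0],[[0,0,0.5],0],[[0,0,0],0]]'
cat >> pin.py <<'E'
th=np.radians(-15.45);Rz=np.array([[np.cos(th),-np.sin(th)],[np.sin(th),np.cos(th)]])
for n in("scene","top"):
    p,d=optics.get_image(n); c=cloud(n,d); hsv=cv2.cvtColor(p,cv2.COLOR_BGR2HSV); steel=(hsv[...,1]<75)&(hsv[...,2]>85)
    L=np.dstack([(c[...,:2]-[.5879,.1661])@Rz,c[...,2]])*1000
    m=steel&(L[...,0]<-24)&(L[...,0]>-150)&(abs(L[...,1])<22)&(L[...,2]>50)&(L[...,2]<95)
    q=L[m]
    if len(q)>15:
        v=np.linalg.svd(q-q.mean(0),full_matrices=False)[2][0]; v*=np.sign(v[0])
        print(n,len(q),"press-frame shank mean",q.mean(0).round(1),"x",np.percentile(q[:,0],[1,99]).round(1),"v",v.round(3), "y edges",np.percentile(q[:,1],[3,97]).round(1),"z hi",np.percentile(q[:,2],[90,97]).round(1))
    m=(abs(L[...,1])<45)&(L[...,2]>91)&(L[...,2]<103)&(L[...,0]>-30)&(L[...,0]<28); q=L[m]
    print(n,"fork top x",np.percentile(q[:,0],[2,98]).round(1),"y",np.percentile(q[:,1],[2,98]).round(1),"z",np.median(q[:,2]).round(1))
s,R=st(); t=np.r_[Rz.T@(s["position"][:2]-[.5879,.1661]),s["position"][2]]*1000; print("tcp in press",t.round(1))
E
python3 pin.py 6 c
```

```text
clock: 18.15
position: [0.4383, 0.2055, 0.0579]
tool_rot: [0.001, 0.991, -0.133, -0.002]
ft_force: [0.3, -0.2, -1.7]
opening: 0.321
finger_force: 61.6
scene 25 tool-frame mean mm [ 42.6  -1.2 -18.8] x range [33.6 65.8] down deg -7.5 side deg -3.2
scene tcp px [384 192]
top 79 tool-frame mean mm [ 74.5   0.1 -20.6] x range [ 46.1 103.5] down deg -0.1 side deg -2.6
top tcp px [269 241]
units of 20mm (tool): [-0.05  0.02  0.07] pos [0.4394 0.2057 0.0593] yaw -15.31 zaxis [-0.001 -0.    -1.   ] F [ 0.3  0.7 -0.4] t 18.25 open 0.32 ff 61.6
scene 31 press-frame shank mean [-115.3    0.3   78.1] x [-144.7  -86.3] v [ 0.997 -0.067  0.03 ] y edges [-16.1  16.2] z hi [83.2 90.5]
scene fork top x [-18.4  25.6] y [-28.7  25.7] z 96.5
top 84 press-frame shank mean [-77.7  -1.1  79.7] x [-108.7  -24.7] v [ 0.997  0.075 -0.026] y edges [-7.5  6.4] z hi [84.1 85.8]
top fork top x [-23.6  19.8] y [-26.1  20.8] z 96.0
tcp in press [-153.1   -1.1   59.8]
```

View pics/crop6.png

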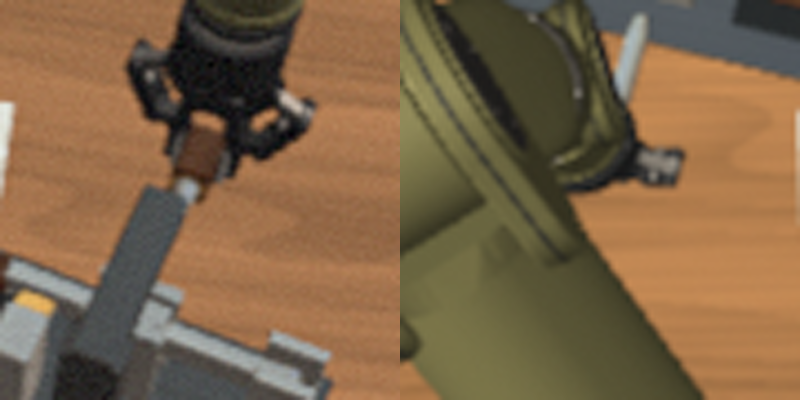

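The top crop shows the pin reaching past the wrist, pointing level at the fork, with the scene view confirming it held square in the pads. I'll refine its line from the top-view silhouette.

```bash
cat > line.py <<'E'
from h import *
import sys
th=np.radians(-15.45);Rz=np.array([[np.cos(th),-np.sin(th)],[np.sin(th),np.cos(th)]]);O=np.array([.5879,.1661])
pr=lambda X:np.c_[(X[:,:2]-O)@Rz,X[:,2]]*1000
T=[];A=[];Z=[];N=[];Fz=[]
v,u=np.mgrid[0:400,0:640]; uv=np.c_[u.ravel(),v.ravel()]
for k in range(4):
    p,d=optics.get_image("top"); hsv=cv2.cvtColor(p,cv2.COLOR_BGR2HSV); s,R=st()
    L=pr(plane("top",uv,.07)).reshape(400,640,3); D=pr(cloud("top",d).reshape(-1,3)).reshape(400,640,3)
    m=(hsv[...,1]<75)&(hsv[...,2]>85)&(L[...,0]<-40)&(L[...,0]>-115)&(abs(L[...,1])<20)&(abs(D[...,2]-75)<14)
    q=L[m]; c=np.polyfit(q[:,0],q[:,1],1); A.append([np.degrees(np.arctan(c[0])),np.polyval(c,-22),np.polyval(c,-60),q[:,0].max(),len(q)])
    Z.append(np.polyfit(D[m][:,0],D[m][:,2],1)@[[1,-70],[0,1]]); T.append(pr(s["position"][None])[0])
A=np.array(A);print("angle,y@-22,y@-60,nose x,n",A.mean(0).round(2),A.std(0).round(2)); print("surface slope,z@-70",np.mean(Z,0).round(3)); print("tcp",np.mean(T,0).round(1),np.std(T,0).round(1))
g=cv2.cvtColor(p,cv2.COLOR_BGR2GRAY); m=(abs(D[...,2]-98)<5)&(D[...,0]>-30)&(D[...,0]<-8)&(abs(D[...,1])<45)
M=pr(plane("top",uv,.098)).reshape(400,640,3)[m]; print("near plate top: n",len(M),"x",M[:,0].min().round(1),M[:,0].max().round(1),"y",M[:,1].min().round(1),M[:,1].max().round(1))
go(s["position"])
E
python3 line.py
```

```text
angle,y@-22,y@-60,nose x,n [  2.78   2.87   1.03 -45.98  80.75] [0.05 0.06 0.04 0.   1.09]
surface slope,z@-70 [3.0000e-03 7.9469e+01]
tcp [-153.1   -1.1   59.9] [0.  0.  0.1]
near plate top: n 31 x -25.4 -8.9 y -24.1 29.2
units of 20mm (tool): [0. 0. 0.] pos [0.44   0.2058 0.0598] yaw -15.32 zaxis [ 0.001  0.    -1.   ] F [-0.7  0.7 -1.1] t 18.55 open 0.324 ff 61.6
```

```bash
cat >> line.py <<'E'
m=(hsv[...,1]<75)&(hsv[...,2]>85)&(L[...,0]<-40)&(L[...,0]>-115)&(abs(L[...,1])<20)&(abs(D[...,2]-75)<14)
q=L[m]
for b in range(-115,-40,8):
    w=q[(q[:,0]>=b)&(q[:,0]<b+8)]
    if len(w): print(b,len(w),w[:,1].min().round(1),w[:,1].max().round(1))
E
python3 line.py | tail -11
```

```text
near plate top: n 32 x -24.7 -9.0 y -27.2 29.2
units of 20mm (tool): [0. 0. 0.] pos [0.4398 0.2056 0.0594] yaw -15.32 zaxis [ 0.  0. -1.] F [-0.8  0.2 -1.2] t 18.75 open 0.319 ff 61.6
-115 2 -4.9 -0.9
-107 8 -7.2 0.9
-99 11 -6.8 6.6
-91 11 -5.9 7.5
-83 12 -7.3 7.0
-75 11 -7.0 6.5
-67 12 -6.1 8.2
-59 9 -4.4 6.9
-51 5 -1.7 4.6
```

The pin's line is within 1.5° and 1 mm of the fork's centre but about 4 mm high. I lower it, trim it and start it into the hole.

```bash
python3 -m jog '[[[0,-0.07,0.1],0.2],[[0,0,0.09],0],[[0.2,0,0],0],[[0.3,0,0],0],[[0.3,0,0],0],[[0.3,0,0],0],[[0.3,0,0],0],[[0,0,0],0]]'
python3 line.py | sed -n '1,3p;5p'
```

```text
clock: 19.55
position: [0.4685, 0.1987, 0.0556]
tool_rot: [-0.0, 0.99, -0.141, 0.001]
ft_force: [-0.7, 0.6, -1.6]
opening: 0.321
finger_force: 61.6
angle,y@-22,y@-60,nose x,n [  6.31   2.86  -1.34 -40.56  50.25] [0.51 0.31 0.08 0.34 0.83]
surface slope,z@-70 [3.7000e-02 7.4541e+01]
tcp [-125.3   -0.4   55.5] [0.4 0.  0. ]
units of 20mm (tool): [0. 0. 0.] pos [0.4666 0.1993 0.0554] yaw -16.11 zaxis [-0.001 -0.    -1.   ] F [ 0.9 -0.2 -1. ] t 19.75 open 0.321 ff 61.6
```

No contact force with the nose at the hole, so I carry on.

```bash
python3 -m jog '[[[0.2,0,0],0],[[0.2,0,0],0],[[0.2,0,0],0],[[0.2,0,0],0],[[0.1,0,0],0],[[0,0,0],0],[[0,0,0],0],[[0,0,0],0]]' - 40
python3 - <<'E'
from h import *
go([.5879-.9639*.081,.1661+.2664*.081,.0555],-15.45)
E
```

```text
clock: 20.55
position: [0.485, 0.1945, 0.0556]
tool_rot: [-0.0, 0.99, -0.14, 0.001]
ft_force: [0.9, 1.4, -1.8]
opening: 0.32
finger_force: 61.6
units of 20mm (tool): [ 1.29 -0.02  0.01] pos [0.485  0.1945 0.0556] yaw -16.11 zaxis [ 0.001  0.    -1.   ] F [ 0.9  1.4 -1.8] t 20.55 open 0.32 ff 61.6
turn units -0.16
```

```bash
python3 -m jog '[[[0.15,0,0],0],[[0.15,0,0],0],[[0.15,0,0],0],[[0.15,0,0],0],[[0.05,0,0],0],[[0,0,0],0],[[0,0,0],0],[[0,0,0],0]]'
python3 -m jog '[[[0.15,0,0],0],[[0.15,0,0],0],[[0.15,0,0],0],[[0.14,0,0],0],[[0.05,0,0],0],[[0,0,0],0],[[0,0,0],0],[[0,0,0],0]]'
python3 pin.py 7 c
```

```text
clock: 21.35
position: [0.4971, 0.1909, 0.0555]
tool_rot: [-0.0, 0.99, -0.14, 0.0]
ft_force: [-0.3, 4.1, 0.1]
opening: 0.32
finger_force: 61.8
clock: 22.15
position: [0.5084, 0.1878, 0.0556]
tool_rot: [-0.0, 0.99, -0.14, -0.001]
ft_force: [-2.6, 5.8, 2.4]
opening: 0.322
finger_force: 62.1
scene 27 tool-frame mean mm [ 75.   -9.6 -35.4] x range [ 33.1 107.3] down deg -25.7 side deg -4.3
scene tcp px [376 210]
top 68 tool-frame mean mm [ 76.1   7.  -31.9] x range [ 52.8 102.4] down deg -43.1 side deg 0.7
top tcp px [275 220]
units of 20mm (tool): [ 0. -0. -0.] pos [0.5084 0.1878 0.0556] yaw -16.07 zaxis [-0.001  0.001 -1.   ] F [-2.2  5.2  2.2] t 22.25 open 0.319 ff 62.1
scene fork top x [-17.7  25.4] y [-28.8  25.8] z 96.9
top fork top x [-23.2  20.1] y [-26.4  -3.3] z 96.1
tcp in press [-82.4  -0.3  55.6]
```

View pics/crop7.png

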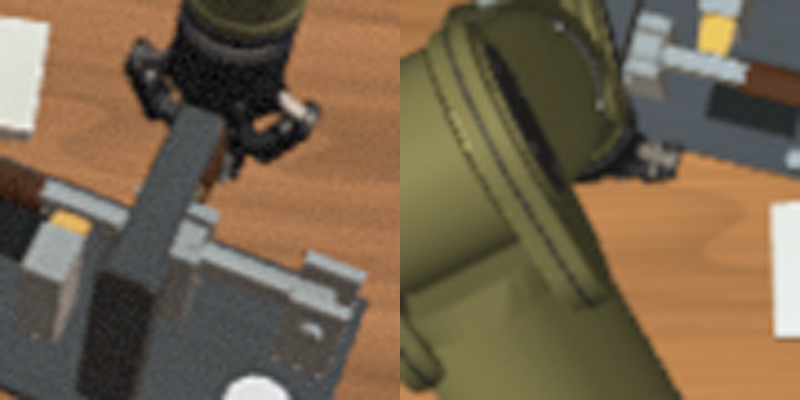

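The arm now hides the shank, but the scene crop shows the head in line behind the fork, and the nose (by reckoning) is past the far plate. I release, back off, close the fingers and push the head home from behind, which keeps the body clear of the overhanging arm.

```bash
python3 -m jog '[[[0,0,0],0],[[0,0,0],0],[[0,0,0],0],[[0,0,0],0],[[-0.1,0,0],0],[[-0.4,0,0],0],[[-0.5,0,0],0],[[-0.5,0,0],0]]' -0.2 20
python3 -m jog '[[[-0.5,0,0],0],[[-0.1,0,0],0],[[0,0,0],0.0],[[0,0,0],0],[[0,0,0],0],[[0,0,0],0],[[0,0,0],0],[[0,0,0],0]]' 1
python3 pin.py 8 c | tail -1
```

```text
clock: 23.15
position: [0.4789, 0.1957, 0.0555]
tool_rot: [0.0, 0.99, -0.14, -0.0]
ft_force: [-0.9, -0.3, 0.0]
opening: 0.6
finger_force: 0.0
clock: 23.95
position: [0.4689, 0.1986, 0.0555]
tool_rot: [0.0, 0.99, -0.14, 0.0]
ft_force: [-0.8, 0.0, -0.6]
opening: 0.002
finger_force: 0.0
tcp in press [-123.5   -0.3   55.5]
```

View pics/crop8.png

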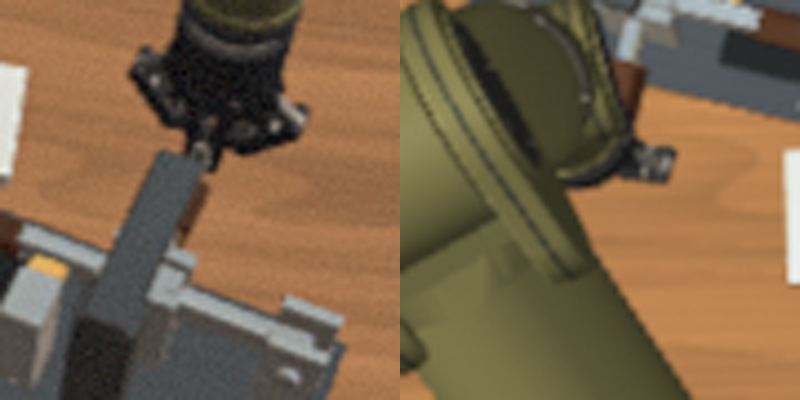

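The pin stays in the fork, head visible behind it, with the closed fingers clear behind the head. Now I push.

```bash
python3 -m jog '[[[0.25,0,0],0],[[0.25,0,0],0],[[0.25,0,0],0],[[0.25,0,0],0],[[0.25,0,0],0],[[0.25,0,0],0],[[0.25,0,0],0],[[0,0,0],0]]'
python3 -m jog '[[[0.1,0,0],0],[[0.1,0,0],0],[[0.1,0,0],0],[[0,0,0],0],[[0,0,0],0],[[0,0,0],0],[[0,0,0],0],[[0,0,0],0]]'
python3 - <<'E'
from h import *
go([.5879-.9639*.078,.1661+.2664*.078,.0555],-15.45)
E
```

```text
clock: 24.95
position: [0.4865, 0.1914, 0.0537]
tool_rot: [0.003, 0.99, -0.137, -0.015]
ft_force: [-24.2, 8.4, 10.5]
opening: 0.001
finger_force: 13.0
clock: 25.75
position: [0.4864, 0.1911, 0.0533]
tool_rot: [0.003, 0.991, -0.135, -0.021]
ft_force: [-33.7, 10.7, 14.3]
opening: 0.005
finger_force: 17.6
units of 20mm (tool): [ 1.32 -0.15 -0.17] pos [0.4864 0.1911 0.0533] yaw -15.57 zaxis [-0.042 -0.001 -0.999] F [-33.7  10.7  14.3] t 25.75 open 0.005 ff 17.6
turn units -0.03
```

The push met 35 N with no motion, so the pin is binding. I back off and measure the head.

```bash
python3 -m jog '[[[-0.5,0,0],0],[[-0.5,0,0],0],[[-0.5,0,0],0],[[-0.5,0,0],0],[[-0.5,0,0],0],[[-0.5,0,0],0],[[-0.5,0,0],0],[[-0.5,0,0],0]]'
cat > head.py <<'E'
from h import *
import sys
th=np.radians(-15.45);Rz=np.array([[np.cos(th),-np.sin(th)],[np.sin(th),np.cos(th)]]);O=np.array([.5879,.1661])
np.set_printoptions(precision=1,suppress=True)
C=[]
for n in("scene","top"):
    p,d=optics.get_image(n); cv2.imwrite(f"pics/{n}{sys.argv[1]}.png",p); c=cloud(n,d).reshape(-1,3); L=np.c_[(c[:,:2]-O)@Rz,c[:,2]]*1000
    hsv=cv2.cvtColor(p,cv2.COLOR_BGR2HSV).reshape(-1,3)
    m=(hsv[:,1]>95)&(hsv[:,2]<120)&(L[:,0]>-115)&(L[:,0]<-24)&(abs(L[:,1])<30)&(L[:,2]>45)&(L[:,2]<110)
    q=L[m]; print(n,"head n",len(q))
    if len(q)>8:
        for b in range(-115,-20,10):
            w=q[(q[:,0]>=b)&(q[:,0]<b+10)]
            if len(w)>1: print("  x",b,len(w),"y",w[:,1].min(),w[:,1].max(),"z",np.median(w[:,2]),w[:,2].max())
    m=(hsv[:,1]<75)&(hsv[:,2]>85)&(L[:,0]>-115)&(L[:,0]<-24)&(abs(L[:,1])<20)&(L[:,2]>55)&(L[:,2]<92); q=L[m]
    if len(q)>3: print("  steel",len(q),"x",q[:,0].min(),q[:,0].max(),"y",q[:,1].min(),q[:,1].max(),"z",np.median(q[:,2]))
    u=pix(n,np.r_[Rz@[-.07,0]+O,.07])[0].astype(int); C.append(cv2.resize(p[u[1]-30:u[1]+30,u[0]-30:u[0]+30],(400,400),interpolation=2))
cv2.imwrite(f"pics/crop{sys.argv[1]}.png",np.hstack(C))
s,R=st(); print("tcp press",Rz.T@(s["position"][:2]-O)*1000,s["position"][2]*1000)
E
python3 head.py 9
```

```text
clock: 26.55
position: [0.4307, 0.2097, 0.0555]
tool_rot: [0.0, 0.99, -0.14, 0.0]
ft_force: [0.6, -0.3, -0.5]
opening: 0.002
finger_force: 0.0
scene head n 34
  x -95 4 y 8.514047876675615 13.274174889228856 z 74.02173867421925 76.38323234317568
  x -85 7 y 6.747172396487428 13.442631086110108 z 76.68235569927573 80.91003722783685
  x -75 5 y 8.298546834197326 13.346585363956608 z 79.10581456208953 80.82791452507898
  x -65 5 y 7.785955397419313 12.808998974249244 z 77.52748108866436 79.83222397178614
  x -55 12 y 6.244250734220446 12.863322847344143 z 79.5314126827944 83.32676340619605
  steel 4 x -47.37623637081831 -39.17374268735141 y 4.915939900470251 7.41952703097223 z 64.42246941028895
top head n 129
  x -95 27 y -14.019024310147033 11.811386531195883 z 76.77976041606249 82.88743643025454
  x -85 31 y -15.099125281534022 13.716644233202608 z 78.3866873289929 87.97244404418203
  x -75 33 y -14.600598843939956 16.081892144797347 z 78.4828597636964 86.89220339035519
  x -65 28 y -14.63824353314832 11.544434893075282 z 80.73748179186902 87.64260502700805
  x -55 10 y -12.489326810611777 12.36914585040117 z 78.38724088352134 85.51998104284885
  steel 41 x -50.76712299402867 -24.123813955123534 y -6.874943469747679 17.796245519756106 z 73.58147325046139
tcp press [-164.6    0.1] 55.395136363674425
```

View pics/crop9.png

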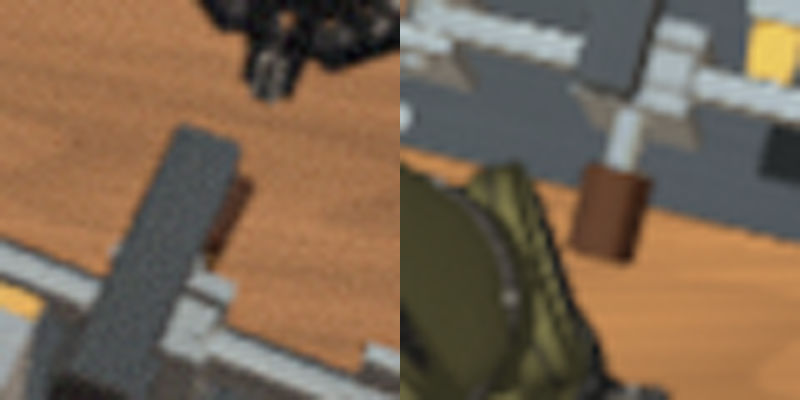

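The head lies at x −95 to −50, drooping about 7° at the rear (its top is 77 mm at the rear against 81 mm farther forward). The nose is therefore up and catching on the far plate. I'll regrip the rear of the head, lift it level and push farther while it is held.

```bash
python3 -m jog '[[[0,0,0.35],0],[[0,0,0],0],[[0,0,0],0],[[0.2,0,0],0],[[0.3,0,0],0],[[0.4,0,0],0],[[0.4,0,0],0],[[0.4,0,0],0]]' -0.2 20 | sed -n 2,5p
python3 -m jog '[[[0.4,0,0],0],[[0.4,0,0],0],[[0.4,0,0],0],[[0.4,0,0],0],[[0.4,0,0],0],[[0.03,0,0],0],[[0,0,0],0],[[0,0,0],0]]' | sed -n 2,5p
python3 -m jog '[[[0,0,0],0],[[0,0,0],0],[[0,0,0],0],[[0,0,0],0],[[0,0,0],0],[[0,0,0],0],[[0,0,0],0],[[0,0,0],0]]' 1 30
python3 -m jog '[[[0,0,-0.1],0],[[0,0,-0.1],0],[[0,0,-0.1],0],[[0,0,-0.05],0],[[0,0,0],0],[[0,0,0],0],[[0,0,0],0],[[0,0,0],0]]'
python3 - <<'E'
from h import *
go([.5879-.9639*.075,.1661+.2664*.075,.0555],-15.45)
E
```

```text
position: [0.4651, 0.1997, 0.0486]
tool_rot: [-0.0, 0.99, -0.14, 0.0]
ft_force: [1.2, 0.1, 0.2]
opening: 0.6
position: [0.5024, 0.189, 0.0484]
tool_rot: [0.0, 0.99, -0.14, -0.0]
ft_force: [-0.4, -0.9, 0.5]
opening: 0.596
clock: 29.05
position: [0.5027, 0.1891, 0.0484]
tool_rot: [-0.0, 0.99, -0.14, -0.0]
ft_force: [-2.3, 1.3, 0.4]
opening: 0.326
finger_force: 34.8
clock: 29.85
position: [0.5024, 0.1889, 0.0553]
tool_rot: [0.0, 0.99, -0.14, -0.001]
ft_force: [-3.1, 2.1, -4.8]
opening: 0.32
finger_force: 34.1
units of 20mm (tool): [ 0.67 -0.05 -0.01] pos [0.5024 0.1889 0.0553] yaw -16.11 zaxis [-0.001 -0.    -1.   ] F [-3.1  2.1 -4.8] t 29.85 open 0.32 ff 34.1
turn units -0.17
```

```bash
python3 -m jog '[[[0.1,0,0],0],[[0.1,0,0],0],[[0.1,0,0],0],[[0,0,0],0],[[0,0,0],0],[[0,0,0],0],[[0,0,0],0],[[0,0,0],0]]' 1 60
python3 -m jog '[[[0.1,0,0],0],[[0.1,0,0],0],[[0.1,0,0],0],[[0.05,0,0],0],[[0,0,0],0],[[0,0,0],0],[[0,0,0],0],[[0,0,0],0]]'
python3 head.py 10 | grep -v "  x"
```

```text
clock: 30.65
position: [0.5086, 0.1872, 0.0554]
tool_rot: [0.0, 0.99, -0.14, -0.0]
ft_force: [-1.9, 2.5, -8.9]
opening: 0.319
finger_force: 61.4
clock: 31.45
position: [0.5148, 0.1855, 0.0554]
tool_rot: [0.0, 0.99, -0.14, -0.001]
ft_force: [-3.5, 3.1, -8.3]
opening: 0.319
finger_force: 61.4
scene head n 34
  steel 7 x -66.689323384875 -34.66886557391867 y 9.26299085697095 17.180070679118593 z 82.01643987179264
top head n 1
tcp press [-75.6  -0.8] 55.35989885230244
```

It moved freely. Now I release, back off and push from behind again; the cylindrical shank is in the far plate by now.

```bash
python3 -m jog '[[[0,0,0],0],[[0,0,0],0],[[0,0,0],0],[[-0.2,0,0],0],[[-0.5,0,0],0],[[-0.6,0,0],0],[[-0.6,0,0],0],[[-0.6,0,0],0]]' -0.2 20 | sed -n 2,5p
python3 -m jog '[[[-0.5,0,0],0],[[-0.5,0,0],0],[[-0.3,0,0],0],[[0,0,0],0],[[0,0,0],0],[[0,0,0],0],[[0,0,0],0],[[0,0,0],0]]' 1 | sed -n 2,5p
python3 head.py 11
```

```text
position: [0.4658, 0.1996, 0.0555]
tool_rot: [0.0, 0.99, -0.14, -0.0]
ft_force: [0.5, -0.1, -0.6]
opening: 0.604
position: [0.4428, 0.2061, 0.0555]
tool_rot: [0.0, 0.99, -0.141, 0.0]
ft_force: [0.1, 0.5, 1.0]
opening: -0.002
scene head n 32
  x -85 3 y 8.691081946809947 13.572737126872616 z 79.35403086075743 81.09782404935362
  x -75 6 y 7.486989892286778 12.794990779397217 z 84.24603131502707 88.41129175627583
  x -65 5 y 8.624818269701885 13.771077599839547 z 82.59121358224863 86.09374558492266
  x -55 9 y 6.900732960370098 13.534250445251361 z 85.23474643700513 87.94902873258437
  x -45 7 y 7.723291020851781 13.694914260942049 z 84.95161306484222 86.10669487467804
  x -35 2 y 8.726545689512957 11.54084083229209 z 83.52271945083478 84.0574475501632
top head n 139
  x -85 26 y -12.99292913746072 16.893032185306964 z 82.17355532427206 90.67727232620082
  x -75 31 y -14.090990294717669 16.608890881127376 z 86.51767970711587 90.3451988871169
  x -65 31 y -14.232175286677458 13.617207622834137 z 82.90425286118852 89.66993698034442
  x -55 29 y -13.515098624405427 13.433556324149485 z 85.50678976404447 93.41100630538612
  x -45 21 y -12.87366983222358 14.349329778555736 z 83.97707675800436 92.12038491316821
  steel 20 x -62.0661123383299 -24.192259635544673 y -6.067303925320309 17.541580069699435 z 76.65478209747701
tcp press [-150.7   -0.1] 55.447584340802464
```

The head is now nearly level at x −82 to −37. I push again.

```bash
python3 -m jog '[[[0.4,0,0],0],[[0.5,0,0],0],[[0.5,0,0],0],[[0.5,0,0],0],[[0.5,0,0],0],[[0.3,0,0],0],[[0,0,0],0],[[0,0,0],0]]' | sed -n 2,4p
python3 -m jog '[[[0.1,0,-0.01],0],[[0.1,0,-0.02],0],[[0.1,0,-0.02],0],[[0.1,0,-0.02],0],[[0.1,0,-0.02],0],[[0,0,0],0],[[0,0,0],0],[[0,0,0],0]]'
python3 - <<'E'
from h import *
go([.5879-.9639*.0765,.1661+.2664*.0765,.0555],-15.45)
E
```

```text
position: [0.4939, 0.1913, 0.0554]
tool_rot: [0.0, 0.99, -0.14, -0.0]
ft_force: [-0.1, 0.2, 0.6]
clock: 34.85
position: [0.5041, 0.1885, 0.0573]
tool_rot: [-0.0, 0.99, -0.14, 0.0]
ft_force: [0.5, 0.2, 0.5]
opening: -0.005
finger_force: 0.0
units of 20mm (tool): [ 0.51 -0.04  0.09] pos [0.5041 0.1885 0.0573] yaw -16.13 zaxis [ 0. -0. -1.] F [0.5 0.2 0.5] t 34.85 open -0.005 ff 0.0
turn units -0.17
```

```bash
python3 -m jog '[[[0.1,0,0],0],[[0.1,0,0],0],[[0.1,0,0],0],[[0.1,0,0],0],[[0.05,0,0],0],[[0,0,0],0],[[0,0,0],0],[[0,0,0],0]]'
python3 head.py 12
```

```text
clock: 35.65
position: [0.5129, 0.1859, 0.0573]
tool_rot: [-0.0, 0.99, -0.14, 0.0]
ft_force: [-0.1, -0.1, 0.2]
opening: -0.004
finger_force: 0.2
scene head n 28
  x -75 3 y 9.74261151114959 29.37481704531952 z 98.61361553514736 101.87754348677203
  x -65 8 y 6.963582409443558 23.688667266481147 z 83.34459074751666 98.63587072939862
  x -55 7 y 6.918754906326965 13.03364978820122 z 84.43980058380873 86.7365572880654
  x -45 6 y 7.996907877687352 13.797395268756523 z 82.4733835587781 85.56412921258283
  x -35 3 y 7.975407825344977 11.417278203102606 z 87.09519348835437 87.75874115117865
top head n 9
  x -35 8 y -13.837206929611046 -7.361228649865196 z 76.29110691794216 89.66408785155112
tcp press [-77.6  -0.9] 57.31834313273039
```

```bash
python3 -m jog '[[[0.05,0,0],0],[[0.05,0,0],0],[[0,0,0],0],[[0,0,0],0],[[0,0,0],0],[[0,0,0],0],[[0,0,0],0],[[0,0,0],0]]'
python3 -m jog '[[[0.05,0,0],0],[[0,0,0],0],[[0,0,0],0],[[0,0,0],0],[[0,0,0],0],[[0,0,0],0],[[0,0,0],0],[[0,0,0],0]]'
```

```text
clock: 36.55
position: [0.5145, 0.1855, 0.0573]
tool_rot: [0.0, 0.99, -0.14, 0.0]
ft_force: [-1.5, 0.1, 1.1]
opening: 0.001
finger_force: 0.8
clock: 37.35
position: [0.5146, 0.1854, 0.0572]
tool_rot: [0.0, 0.99, -0.14, -0.001]
ft_force: [-5.2, 1.4, 2.1]
opening: -0.002
finger_force: 2.6
```

The force rises at TCP −76, which is where seating was expected. I press slightly more, then back off and look.

```bash
python3 -m jog '[[[0.06,0,0],0],[[0.05,0,0],0],[[0,0,0],0],[[0,0,0],0],[[0,0,0],0],[[0,0,0],0],[[0,0,0],0],[[0,0,0],0]]'
python3 -m jog '[[[-0.3,0,0],0],[[-0.8,0,0],0],[[-0.8,0,0],0],[[-0.8,0,0],0],[[-0.8,0,0],0],[[-0.8,0,0],0],[[0,0,0],0],[[0,0,0],0]]' | sed -n 2,4p
python3 head.py 13
```

```text
clock: 38.15
position: [0.5145, 0.1854, 0.0571]
tool_rot: [0.0, 0.99, -0.139, -0.003]
ft_force: [-8.7, 2.5, 5.3]
opening: -0.006
finger_force: 4.6
position: [0.4369, 0.2084, 0.0574]
tool_rot: [-0.0, 0.99, -0.141, 0.002]
ft_force: [-0.0, -1.1, -0.9]
scene head n 21
  x -65 6 y 8.386842290795995 13.143636880151385 z 81.38379742699254 86.54284869644857
  x -55 6 y 7.892671561117911 13.910866912967432 z 81.36147929309745 86.51883992234931
  x -45 7 y 7.7136848593371585 14.029748003475868 z 84.19402542879806 87.89341342692313
  x -35 2 y 8.794089520732125 11.493547033818418 z 83.62001291111764 83.68042935301334
top head n 129
  x -75 12 y -11.876755330704725 11.725490705465823 z 83.28761549696418 89.49452431623261
  x -65 27 y -14.257039937791557 13.677828397569604 z 85.22054118983813 94.50643661664726
  x -55 29 y -14.079200050442083 13.43080249799995 z 84.44561521153248 89.91246131311681
  x -45 29 y -13.028876507997664 12.801149374177175 z 84.18691730234617 92.45960124527986
  x -35 30 y -13.793154965056134 12.43861646638686 z 84.70352187459795 90.56443493231181
  x -25 2 y -6.71216811278753 13.648498538130216 z 84.29831349985118 86.31544748751652
tcp press [-156.6    0.3] 57.38263306977906
```

View pics/crop13.png

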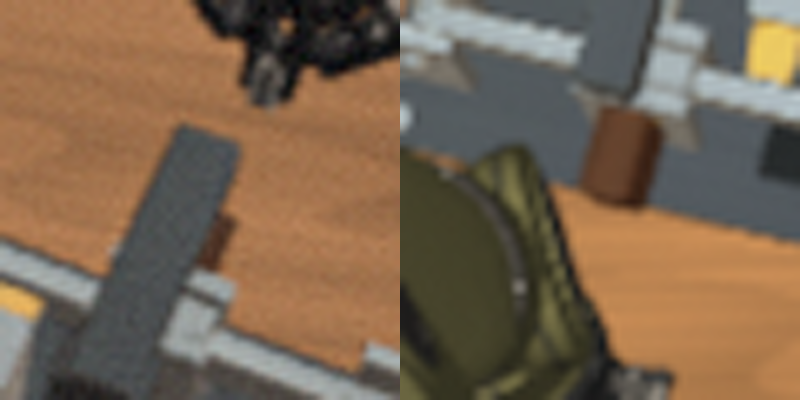

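The top crop shows the head flush on the fork with no steel shank visible, and the scene crop agrees. A final check in numbers of the seat, the lever and the bystanders before handing in.

```bash
python3 - <<'E'
from h import *
th=np.radians(-15.45);Rz=np.array([[np.cos(th),-np.sin(th)],[np.sin(th),np.cos(th)]]);O=np.array([.5879,.1661])
v,u=np.mgrid[0:400,0:640]; uv=np.c_[u.ravel(),v.ravel()]
for k in (11,13):
    p=cv2.imread(f"pics/top{k}.png"); hsv=cv2.cvtColor(p,cv2.COLOR_BGR2HSV).reshape(-1,3)
    X=plane("top",uv,.086); L=(X[:,:2]-O)@Rz*1000
    q=L[(hsv[:,1]>95)&(hsv[:,2]<125)&(L[:,0]>-100)&(L[:,0]<-10)&(abs(L[:,1])<22)]
    c=q[abs(q[:,1])<9]; print(k,"head x",np.percentile(c[:,0],[1,99]).round(1),"y mid by x",[(b,q[(q[:,0]>=b)&(q[:,0]<b+10),1].mean().round(1)) for b in(-65,-55,-45,-35)])
X=plane("top",uv,.098);L=(X[:,:2]-O)@Rz*1000; g=p.reshape(-1,3).astype(int); hs=hsv
q=L[(hs[:,1]<75)&(hs[:,2]>120)&(L[:,0]>-40)&(L[:,0]<0)&(L[:,1]<-16)&(L[:,1]>-27)]; print("bright fork plate top x",np.percentile(q[:,0],[1,99]).round(1))
p,d=optics.get_image("scene"); c=cloud("scene",d); L=(c[...,:2]-O)@Rz*1000; z=c[...,2]*1000
m=(abs(L[...,0])<6)&(abs(L[...,1]+112)<12); print("handle z",np.percentile(z[m],[90]))
a=cv2.imread("pics/scene0.png"); df=cv2.absdiff(a,p).max(2); df[:150]=0
print("changed px by region: awl",(df[185:240,262:292]>60).sum(),"brush",(df[230:270,215:272]>60).sum(),"tin",(df[258:280,378:400]>60).sum(),"slicker",(df[175:205,308:340]>60).sum(),"jar",(df[255:295,283:312]>60).sum())
go(st()[0]["position"])
E
```

```text
11 head x [-92.5 -38.2] y mid by x [(-65, np.float64(-2.6)), (-55, np.float64(-1.8)), (-45, np.float64(-0.7)), (-35, np.float64(nan))]
13 head x [-69.3 -24.1] y mid by x [(-65, np.float64(-2.6)), (-55, np.float64(-2.3)), (-45, np.float64(-2.3)), (-35, np.float64(-1.6))]
bright fork plate top x [-23.8  -0.6]
handle z [85.78852896]
changed px by region: awl 0 brush 0 tin 0 slicker 79 jar 0
units of 20mm (tool): [0. 0. 0.] pos [0.4368 0.2081 0.0574] yaw -16.2 zaxis [ 0.003  0.    -1.   ] F [-0.5 -0.6 -0.8] t 39.1 open 0.002 ff 0.0<stdin>:8: RuntimeWarning: Mean of empty slice.
  ret = ret.dtype.type(ret / rcount)
```

The head spans −69.3 to −24.1 against a plate face at −23.8, so it is flush. The lever is down, and the changed pixels near the slicker come from the lever handle having moved. I hand it in.

```bash
python3 -c "
from rig import ticket
print(ticket.job_done())"
```

```text
the job is handed in; nothing more can be done
None
```

I handed the job in at about 39 s: the lever is held down by its catch, the pin's head measures flush against the fork and is released, and in the last pictures I saw no bystander moved; no verdict came back.

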